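# Tip the cone blanks into the feed hopper

## Robot

A 6-joint arm with a two-finger parallel gripper is mounted at the origin on the work surface. World frame = base frame: x ahead of the robot, y to its left, z up, the work surface at z = 0. Lengths are in mm, angles in rad, forces in N, time in s.
With the tool pointing down it reaches from about 350 to 775 mm from the base axis. Payload 7.3 kg.
Tool frame: the origin (TCP) lies on the centre line of the jaws, within the pads' length; the fingertips stand 14 mm ahead of it and the grasp point (between the pads) lies 5 mm behind it; z points along the fingers, y is the line along which they close (so a half turn about z gives the same grasp; the last joint's range is limited). The gripper opens to 92 mm and grips with 3 to 60 N. Pads are 19 mm wide; open, the fingers measure 130 mm over their backs; the gripper's body (75 mm by 190 mm) begins 47 mm behind the grasp point.
Start: joints at [1.139, 0.342, 1.524, -0, 1.275, -0.146], TCP at [147.995, 503.727, 240.741] pointing down, gripper open.
Joint ranges: [-2.53, 2.53], [-0.77, 2.02], [0.04, 2.7], [-1, 4.14], [0.28, 2.66], [-3.11, 3.11]. Speed limits (rad/s): [2.57, 2.57, 3.14, 3.14, 3.14, 3.14].

## Interface

Orientations are given as [roll, pitch, yaw] about the fixed x, y, z axes, in that order (R = Rz(yaw) Ry(pitch) Rx(roll)).
In Python, from plant import get_obs, capture, bot, spot_in, trace, pinpoint gives the robot as it stands.
- The arm moves only by the tool play_rows, never from a script. Its argument "rows" is a list of rows, each a list of 2 entries, a list of its own where there are three numbers: the shift along the world's x, y, z in units of 3 cm (1.0 is 3 cm), then the turn, a rotation vector about the world's x, y, z in units of 8 degrees (1.0 is 8 degrees). A call has 1 to 12 rows; each row shifts and turns the commanded pose from where the row before left it; what a row does not reach is not made up. A row lasts 1/8 s, in which the tool goes at most 62.5 mm and 10.7 degrees, less where a joint would pass 70% of its speed; a pose out of reach is approached as far as the arm can. A call with a number of a shift or a turn outside -1 to 1 is refused whole. A call with a gripper value outside its range is refused whole. "hand" is the opening, from -1 (shut) to 1 (fully open), set as the call begins (left out, the last holds). The fingers move at their own pace and stop on an object; the grip force is fixed at half the most. Time passes only in rows, so rows that do not move let the fingers close. It gives the time, the measured TCP pose, the force, the opening and the grip force at its end, in the units of the state.
- get_obs(): the state, without advancing time (a new reading comes with each control period).
- capture(name): name is "scene" or "top" or "wrist"; returns a dict with "frame" (400x640x3 uint8, red, green, blue), "fov_y" (degrees; the focal length in pixels is half the picture's height over the tangent of half this angle, whatever the lens; pixels are square), "cx", "cy" (the principal point, pixels), "rvec" (rotation vector, rad) and "tvec" (3), from world to camera coordinates, as OpenCV has them; the wrist camera has in their place "hand_eye" (4x4, takes a point from camera to tool coordinates, whose origin is the TCP and whose axes are the flange's). Camera axes: x right, y down, z forward; pixel columns grow to the right and rows downward; lengths in mm; the calibration is good to about 2 mm. A picture is of the moment at which its call begins: read the wrist's pose just before it. There is no depth.
- bot.close_job(): hands the job in; it is judged then, once.
Trained networks look in the newest picture that a camera, given by its name, has taken for a name from the list of things; names that differ only in an ending like _2 or _b are one class to them, and where a whole thing is asked for, a point or a joint stands for the part that bears it (a point fixed in the world has none). Each returns a list of dicts, best first, with "p" (0 to 1); they miss things now and then, are a little off and sometimes report something else, mostly with a low value. They report only what shows in the picture. A call takes as long as a camera call. They do not tell look-alikes from the thing itself.
- spot_in(query, camera): "at" ([row, column] in pixels, amid what is visible of it).
- trace(query, camera): "mask" (400x640 bool, what is visible of it) and "at" ([row, column] in pixels, amid what is visible of it).
- pinpoint(query, camera): "at" ([row, column] in pixels: a listed point, or the origin of a listed thing).
The state is a dict: "time": time; "joint_positions": joint angles; "dq": joint speeds; "tau": joint torques, N m; "tool_pos": TCP position; "tcp_rot": TCP orientation; "contact_force": force on the tool from outside, world axes, zero at the start; "moment": the same for the moment, N m; "grip_width": finger opening in mm; "finger_force": force on a finger pad.
Only numpy, scipy, OpenCV 4.12 (cv2) and the standard library are available. Lean on these libraries where they do the work, as an engineer would, in place of code of your own. Each camera call takes 0.05 s, during which the arm holds its last target. There are 200 camera calls.

## Task

The metal scoop tray holds three turned wooden cone blanks and one arch-shaped pattern block. First take the arch block out and seat it in the empty oblong nest of the wooden pattern board, then pick up the tray by its handle and tip all three cones into the feed hopper of the smoothing drum. Set the empty tray back squarely on its felt pad, upright, and do not disturb the other things on the bench.

Things in the scene. Friction and masses are not known exactly. Their poses are not given: they have to be found in the camera images.
- tray: loose sheet-metal scoop tray, floor 180 (x) x 140 (y) x 4 mm, side and rear walls 4 mm thick rising to 40 mm, no wall at the -x end (the pouring end); a wooden handle plate stands up in the middle of the rear wall. Origin: centre of the floor's underside; x points from the pouring end to the handle, z up. Weighs about 0.25 kg empty.
- tray_grip (a point): grip point of the tray's handle, an upright wooden plate 12 mm thick (tray x from 86 to 98 mm), 70 mm wide along tray y, its top 82 mm above the tray's underside and 42 mm above the walls; the point lies at tray (92, 0, 62) mm, 20 mm below the top. Pinch it across its 12 mm thickness.
- tray_lip (a point): middle of the tray's open pouring edge, on the floor's top face, at tray (-90, 0, 4) mm
- pad: grey felt pad fixed to the bench, 200 (x) x 160 (y) x 4 mm, on which the tray stands at the start; origin at the centre of its underside
- arch: wooden arch-shaped pattern block, 30 mm thick (x), 56 mm long (y), 58 mm high; flat parallel faces across x, the top rounded over like an arch (half-round of radius 28 mm about an axis along x at height 30 mm). Origin: centre of its foot, z up. It stands in one of four places in the tray (two rows of two), among the cones.
- blank1: turned wooden cone blank, base 42 mm across, top 16 mm across, 62 mm high, standing in the tray at the start. Origin: centre of its base, z towards the tip.
- blank2: turned wooden cone blank, base 42 mm across, top 16 mm across, 62 mm high, standing in the tray at the start. Origin: centre of its base, z towards the tip.
- blank3: turned wooden cone blank, base 42 mm across, top 16 mm across, 62 mm high, standing in the tray at the start. Origin: centre of its base, z towards the tip.
- hopper: sheet-metal feed hopper fixed to the bench, a square open-topped box 220 x 220 mm outside, walls 6 mm thick, rim 130 mm above the bench, sloping floor 5 to 45 mm above the bench; the grey smoothing drum (about 260 mm along hopper x, 200 mm high) stands against its +y side, reaching to y = 330 mm. Origin: centre of the hopper box at bench height, z up.
- hopper_mouth (a point): centre of the hopper's open mouth, at rim height (130 mm above the bench)
- nest: wooden pattern board fixed to the bench, 85 (x) x 130 (y) x 30 mm. At y = +24 mm an empty oblong nest 36 (x) x 62 (y) mm, 14 mm deep; at y = -38 mm a round nest in which a turned knob stands, 32 mm across, its top 68 mm above the bench. Origin: centre of its underside. The board and the steel-topped block trade places between starts.
- nest_pocket (a point): centre of the floor of the empty oblong nest, 16 mm above the bench, 14 mm below the board's top face; axes as the board's (the long side of the nest is along y)
- block: steel-topped wooden bench block, 90 x 90 x 55 mm, fixed; origin at the centre of its underside
- spool: bystander: copper wire spool, 48 mm across, 53 mm high, standing between the two middle places
- jar: bystander: amber glass glue jar, 60 mm across, 100 mm high
- brush_pot: bystander: white pot with brush handles, 72 mm across, 170 mm high
- mallet: bystander: wooden mallet lying flat, 240 mm long, at the back right; origin at mid-length
- cork: bystander: cork block 40 x 70 x 35 mm, on the right
- snips: bystander: grey-handled snips lying flat, about 190 mm long, on the right
- thread_stand: fixed thread stand, foot 60 x 120 mm, two rods 235 mm high, at the back of the bench
Mind the look-alikes: they are no part of the job. Leave any black look-alike of the blank2 alone.

How it is judged (in metres and radians):
On the way, in this order (a step that is already met when the one before it is completed fails the run):
1. the arch block is seated in the oblong nest, let go (horizontal distance between arch and nest_pocket below 0.008 m and z of arch in the frame of nest_pocket below 0.004 m and angle between arch's own z axis and vertical below 0.1 rad and contact force between the fingers and arch below 0.2 N), for 0.2 s.
2. the tray is tipped and all three cones are in the hopper (x of blank1 in the frame of hopper between -0.108 and 0.108 m and y of blank1 in the frame of hopper between -0.108 and 0.108 m and z of blank1 in the frame of hopper between 0 and 0.13 m and x of blank2 in the frame of hopper between -0.108 and 0.108 m and y of blank2 in the frame of hopper between -0.108 and 0.108 m and z of blank2 in the frame of hopper between 0 and 0.13 m and x of blank3 in the frame of hopper between -0.108 and 0.108 m and y of blank3 in the frame of hopper between -0.108 and 0.108 m and z of blank3 in the frame of hopper between 0 and 0.13 m and angle between tray's own z axis and vertical above 0.4 rad), for 0.1 s.
At the end, for the whole second after the job is handed in: Arch block upright on the oblong nest's floor (within 4 mm in height, 8 mm sideways); base centres of all three cones inside the hopper's walls and below its rim; tray upright on the pad, centre within 30 mm of the pad's, sides within 0.25 rad of the pad's; tray and block at rest (horizontal distance between arch and nest_pocket below 0.008 m and z of arch in the frame of nest_pocket below 0.004 m and angle between arch's own z axis and vertical below 0.1 rad and x of blank1 in the frame of hopper between -0.108 and 0.108 m and y of blank1 in the frame of hopper between -0.108 and 0.108 m and z of blank1 in the frame of hopper between 0 and 0.13 m and x of blank2 in the frame of hopper between -0.108 and 0.108 m and y of blank2 in the frame of hopper between -0.108 and 0.108 m and z of blank2 in the frame of hopper between 0 and 0.13 m and x of blank3 in the frame of hopper between -0.108 and 0.108 m and y of blank3 in the frame of hopper between -0.108 and 0.108 m and z of blank3 in the frame of hopper between 0 and 0.13 m and horizontal distance between tray and pad below 0.03 m and angle between the x axis of tray and the x axis of pad, either way round below 0.25 rad and angle between tray's own z axis and vertical below 0.08 rad and z of tray in the frame of pad below 0.01 m and linear speed of each of tray, arch below 0.03 m/s); the robot touches nothing.
It fails at once if the spool, jar, brush pot, mallet, cork block or snips is shifted by more than 30 mm (distance of any of spool, jar, brush_pot, mallet, cork, snips from where it was at the start of the episode above 0.03 m).
It also fails if it takes over 67 s, if anything falls off the work surface, if the arm or the gripper's body presses on something with over 40 N, if the wrist force passes 120 N, or if a joint passes its speed limit or range.

## Working session

There is one attempt and no reset: what is moved stays moved. The work goes in short steps, Python scripts to look and compute and a tool call to move; the robot and the scene stay as the last step left them, time stands still between calls to the robot, and variables do not carry over. Pictures are saved under pics/ and viewed, at most 10 in all, crops included, and the job is handed in when it is done.

Besides the shell and the picture viewer there is one more tool, called by a JSON object that holds its "name" and its "arguments", one argument or row to a line. play_rows: Moves the arm, as the interface text tells. Shifts and turns lie within -1 to 1; 1 stands for 3 cm of shift or 8 degrees of turn. Its arguments: {"type":"object","properties":{"rows":{"type":"array"},"hand":{"type":"number"}},"required":["rows"]}

```bash
mkdir -p pics && ls && python3 - <<'E'
from plant import *
import cv2
for c in ["scene","top"]:
    d=capture(c); cv2.imwrite(f"pics/{c}1.png",d["frame"][:,:,::-1])
    print(c,d["fov_y"],d["cx"],d["cy"],d["rvec"],d["tvec"])
    for q in ["tray","tray_grip","tray_lip","pad","arch","blank1","hopper","hopper_mouth","nest","nest_pocket","block","spool"]:
        print(q,[(round(x["p"],2),[int(v) for v in x["at"]]) for x in pinpoint(q,c)][:5])
print(get_obs())
E
```

```text
pics
scene 49.39652833958753 315.29034514610174 201.66684852655746 [ 2.02522409  0.89375868 -0.46833164] [-329.79155668 -191.37608031 1568.9450948 ]
tray [(0.96, [247, 252])]
tray_grip [(0.58, [244, 275])]
tray_lip [(0.7, [243, 272]), (0.64, [235, 231])]
pad [(0.18, [300, 305])]
arch [(0.76, [261, 251]), (0.26, [196, 318])]
blank1 [(0.81, [235, 246]), (0.7, [243, 232]), (0.6, [241, 269]), (0.5, [212, 227])]
hopper [(0.56, [175, 403])]
hopper_mouth [(0.67, [140, 407])]
nest [(0.74, [267, 142])]
nest_pocket [(0.69, [195, 317])]
block [(0.59, [235, 366])]
spool [(0.53, [216, 336])]
top 55.30430116198826 320.2120778653093 203.23614416511052 [ 2.2187529  -2.16036197  0.11871334] [-115.57325807  556.80464647 1289.51523059]
tray [(0.83, [214, 359])]
tray_grip [(0.69, [185, 357])]
tray_lip [(0.68, [203, 370]), (0.6, [241, 364])]
pad []
arch [(0.47, [205, 370]), (0.37, [254, 427]), (0.34, [136, 242])]
blank1 [(0.7, [266, 345]), (0.59, [227, 372]), (0.55, [228, 352]), (0.53, [210, 349])]
hopper [(0.87, [200, 197])]
hopper_mouth [(0.65, [199, 184])]
nest [(0.59, [171, 292]), (0.55, [232, 285])]
nest_pocket [(0.64, [228, 278])]
block [(0.56, [168, 290]), (0.41, [224, 374])]
spool [(0.6, [153, 368]), (0.5, [195, 284])]
{'time': 1.3, 'joint_positions': array([ 1.13900260e+00,  3.42001615e-01,  1.52409455e+00,  6.31417865e-06,
        1.27539071e+00, -1.46002953e-01]), 'dq': array([-1.08430595e-03,  6.14828615e-04, -3.05042237e-04,  9.36007471e-04,
       -3.15981277e-05,  4.53770349e-04]), 'tau': array([ 1.59241175e-03, -4.31120539e+01, -2.44479221e+01,  7.19363638e-02,
        4.83528560e-02, -4.08635549e-05]), 'tool_pos': array([147.99420064, 503.73316838, 240.74157499]), 'tcp_rot': array([3.14148712e+00, 9.41216748e-06, 2.85580004e+00]), 'contact_force': array([ 0.06211068, -0.1567741 , -0.35447123]), 'moment': array([-0.01199438,  0.02547868, -0.01385755]), 'finger_force': 0.0, 'grip_width': 91.75106368974865}
```

View images.

View pics/scene1.png

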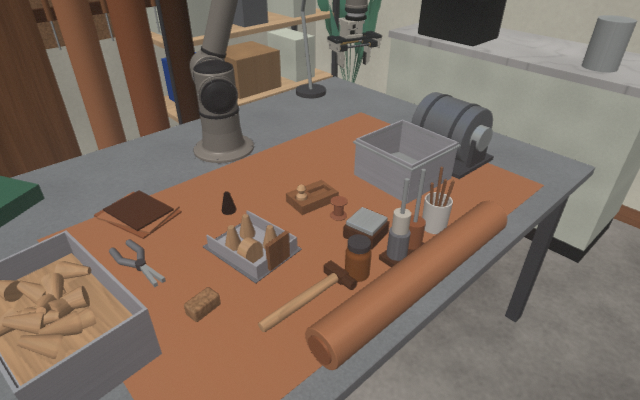

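View pics/top1.png

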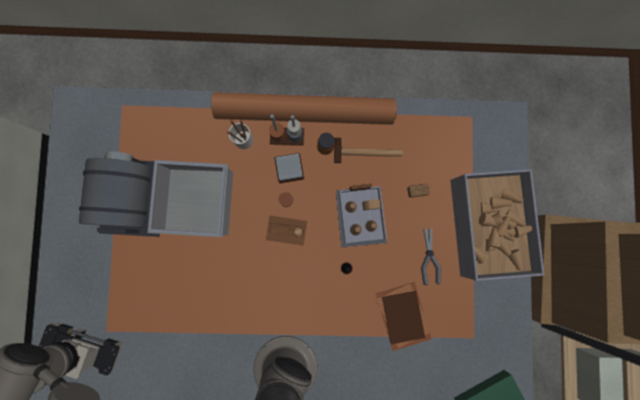

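```bash
cat > h.py <<'E'
import numpy as np, cv2
from plant import *
from scipy.spatial.transform import Rotation as R
def cam(d):
    f=d["frame"].shape[0]/2/np.tan(np.radians(d["fov_y"]/2))
    K=np.array([[f,0,d["cx"]],[0,f,d["cy"]],[0,0,1]])
    if "rvec" in d: return K,R.from_rotvec(d["rvec"]).as_matrix(),np.array(d["tvec"])
    o=d["obs"]; T=np.eye(4); T[:3,:3]=R.from_euler("xyz",o["tcp_rot"]).as_matrix(); T[:3,3]=o["tool_pos"]
    M=np.linalg.inv(T@np.array(d["hand_eye"])); return K,M[:3,:3],M[:3,3]
def snap(c):
    o=get_obs(); d=capture(c); d["obs"]=o; return d
def ray(d,rc,z):
    K,Rm,t=cam(d); v=Rm.T@np.linalg.inv(K)@np.array([rc[1],rc[0],1]); c=-Rm.T@t
    return c+v*(z-c[2])/v[2]
def proj(d,P):
    K,Rm,t=cam(d); q=(np.atleast_2d(P)@Rm.T+t)@K.T; return q[:,:2]/q[:,2:]
E
python3 - <<'E'
from h import *
d=snap("top"); e=snap("scene")
for n,rc,z in [("trayO",(214,359),4),("arch",(205,372),66),("pocket",(228,278),16),("hop_mouth",(199,189),130),("block",(167,289),55),("spool",(199,286),53),("nest",(231,287),30),("grip",(186,360),86)]:
    print(n,ray(d,rc,z).round(0))
for n,rc,z in [("trayO",(247,252),4),("grip",(244,275),66),("pocket",(195,317),16),("hop_mouth",(140,407),130)]: print(n,ray(e,rc,z).round(0))
f=d["frame"][150:260,140:400,::-1]
cv2.imwrite("pics/topcrop.png",cv2.resize(d["frame"][170:260,260:400,::-1],None,fx=5.6,fy=5.6,interpolation=cv2.INTER_CUBIC))
E
```

```text
trayO [ 527. -238.    4.]
arch [ 555. -273.   66.]
pocket [471.  42.  16.]
hop_mouth [553. 314. 130.]
block [677.   9.  55.]
spool [568.  15.  53.]
nest [461.  10.  30.]
grip [ 615. -229.   86.]
trayO [ 517. -246.    4.]
grip [ 608. -238.   66.]
pocket [466.  28.  16.]
hop_mouth [553. 323. 130.]
```

View pics/topcrop.png

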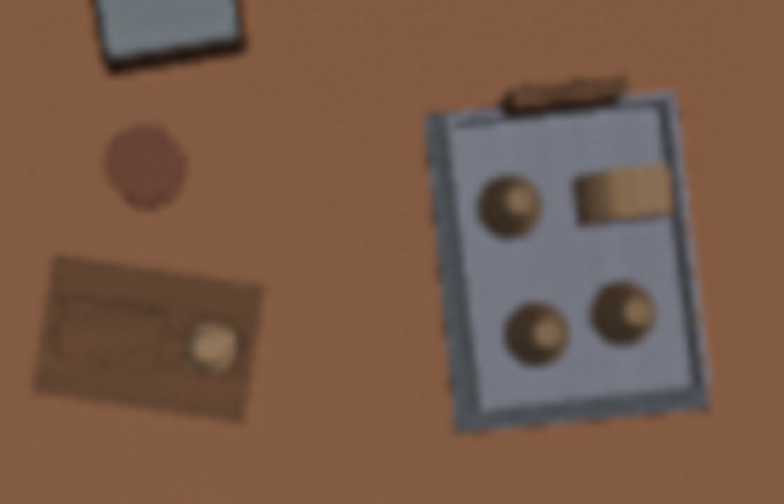

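{"name": "play_rows", "arguments": {
  "rows": [
    [[0.67,-0.97,0.12],[0,0,-0.575]],
    [[0.67,-0.97,0.12],[0,0,-0.575]],
    [[0.67,-0.97,0.12],[0,0,-0.575]],
    [[0.67,-0.97,0.12],[0,0,-0.575]],
    [[0.67,-0.97,0.12],[0,0,-0.575]],
    [[0.67,-0.97,0.12],[0,0,-0.575]],
    [[0.67,-0.97,0.12],[0,0,-0.575]],
    [[0.67,-0.97,0.12],[0,0,-0.575]],
    [[0.67,-0.97,0.12],[0,0,-0.575]],
    [[0.67,-0.97,0.12],[0,0,-0.575]]
  ]
}}

```text
time: 2.65
tool_pos: [349.6, 211.7, 277.0]
tcp_rot: [3.141, 0.0, 2.05]
contact_force: [-0.2, 0.2, 0.4]
grip_width: 91.8
finger_force: 0.0
```

{"name": "play_rows", "arguments": {
  "rows": [
    [[0.67,-0.97,0.12],[0,0,-0.575]],
    [[0.67,-0.97,0.12],[0,0,-0.575]],
    [[0.67,-0.97,0.12],[0,0,-0.575]],
    [[0.67,-0.97,0.12],[0,0,-0.575]],
    [[0.67,-0.97,0.12],[0,0,-0.575]],
    [[0.67,-0.97,0.12],[0,0,-0.575]],
    [[0,0,0],[0,0,0]],
    [[0,0,0],[0,0,0]]
  ]
}}

```text
time: 3.65
tool_pos: [469.1, 38.4, 298.2]
tcp_rot: [-3.141, -0.0, 1.572]
contact_force: [0.0, -0.0, -0.1]
grip_width: 91.9
finger_force: 0.0
```

```bash
python3 - <<'E'
from h import *
import pickle
d=snap("wrist"); pickle.dump(d,open("w1.pkl","wb")); cv2.imwrite("pics/w1.png",d["frame"][:,:,::-1])
print(d["obs"]["tool_pos"],d["obs"]["tcp_rot"],d["hand_eye"])
for q,z in [("nest_pocket",16),("nest",0),("hopper_mouth",130)]: print(q,[(x["p"],x["at"],ray(d,x["at"],z)) for x in pinpoint(q,"wrist")])
E
```

```text
[469.14895636  38.44172273 298.15784777] [-3.14096116e+00 -3.70066615e-04  1.57175465e+00] [[ 4.64009634e-04 -9.50085683e-01 -3.11988748e-01  8.53886453e+01]
 [ 9.99999888e-01  4.70944895e-04  5.31159530e-05  9.51961878e-01]
 [ 9.64648019e-05 -3.11988738e-01  9.50085795e-01 -1.43271019e+02]
 [ 0.00000000e+00  0.00000000e+00  0.00000000e+00  1.00000000e+00]]
nest_pocket [(0.84, [163.9, 317.4], array([467.4474338 ,  35.62298235,  16.        ])), (0.31, [57.8, 555.9], array([771.62346956, 173.39403247,  16.        ]))]
nest [(0.78, [176.8, 316.5], array([465.99968649,  12.80814488,   0.        ]))]
hopper_mouth [(0.17, [309.8, 364.9], array([ 526.11596643, -121.51412541,  130.        ]))]
```

View pics/w1.png

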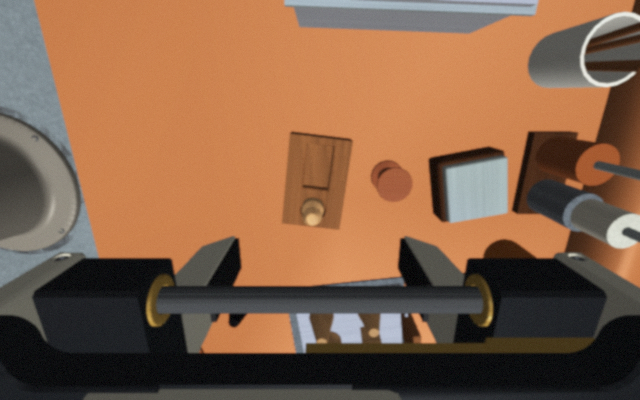

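```bash
python3 - <<'E'
from h import *
import pickle
d=pickle.load(open("w1.pkl","rb"))
cv2.imwrite("pics/w1c.png",cv2.resize(d["frame"][120:240,270:370,::-1],None,fx=5,fy=5,interpolation=cv2.INTER_CUBIC))
E
```

```text
(no output)
```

View pics/w1c.png

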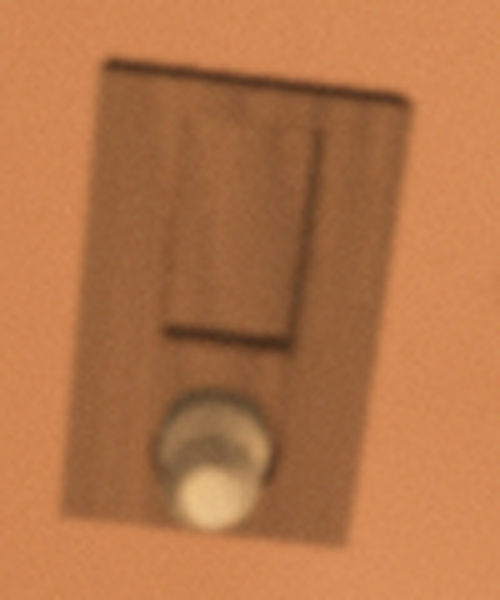

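{"name": "play_rows", "arguments": {
  "rows": [
    [[0.2,-0.95,0.2],[0,0,0]],
    [[0.2,-0.95,0.2],[0,0,0]],
    [[0.2,-0.95,0.2],[0,0,0]],
    [[0.2,-0.95,0.2],[0,0,0]],
    [[0.2,-0.95,0.2],[0,0,0]],
    [[0.2,-0.95,0.2],[0,0,0]],
    [[0.2,-0.95,0],[0,0,0]],
    [[0.2,-0.95,0],[0,0,0]],
    [[0.2,-0.95,0],[0,0,0]],
    [[0.2,-0.95,0],[0,0,0]],
    [[0,0,0],[0,0,0]],
    [[0,0,0],[0,0,0]]
  ]
}}

```text
time: 5.35
tool_pos: [529.6, -245.9, 334.3]
tcp_rot: [-3.141, -0.001, 1.572]
contact_force: [-0.2, 0.6, -0.8]
grip_width: 92.0
finger_force: 0.0
```

```bash
python3 - <<'E'
from h import *
import pickle
d=snap("wrist"); pickle.dump(d,open("w2.pkl","wb")); cv2.imwrite("pics/w2.png",d["frame"][:,:,::-1])
print(d["obs"]["tool_pos"],d["obs"]["tcp_rot"])
for q,z in [("arch",8),("tray",4),("tray_grip",66),("tray_lip",8),("blank1",8),("pad",0)]: print(q,[(x["p"],np.round(x["at"]),ray(d,x["at"],z).round(1)) for x in pinpoint(q,"wrist")])
E
```

```text
[ 529.56321235 -245.92256137  334.2901949 ] [-3.14142850e+00 -5.80909586e-04  1.57196958e+00]
arch [(0.82, array([176., 339.]), array([ 561.6, -276.9,    8. ]))]
tray [(0.85, array([160., 312.]), array([ 518.9, -251.7,    4. ]))]
tray_grip [(0.84, array([158., 380.]), array([ 613.5, -237.8,   66. ]))]
tray_lip [(0.96, array([166., 260.]), array([ 437.8, -261.3,    8. ]))]
blank1 [(0.97, array([176., 293.]), array([ 489.1, -277.2,    8. ])), (0.96, array([123., 195.]), array([ 343.8, -195.3,    8. ])), (0.84, array([144., 280.]), array([ 471.2, -227. ,    8. ])), (0.77, array([133., 334.]), array([ 552.9, -210.9,    8. ]))]
pad [(0.6, array([133., 330.]), array([ 546.5, -211. ,    0. ])), (0.4, array([156., 381.]), array([ 627.9, -247.1,    0. ])), (0.28, array([172., 454.]), array([ 746.9, -271.6,    0. ]))]
```

View pics/w2.png

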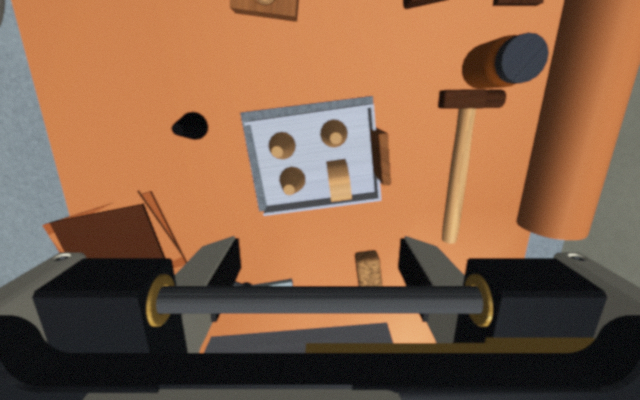

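```bash
cat > fit.py <<'E'
from h import *
from scipy.optimize import minimize
def hull_mask(p,S=4):
    m=np.zeros((400*S,640*S),np.uint8); h=cv2.convexHull(((p+.5)*S).astype(np.float32)); cv2.fillConvexPoly(m,h.round().astype(np.int32),1); return m
def box(x0,x1,y0,y1,z0,z1): return np.array([[x,y,z] for x in(x0,x1) for y in(y0,y1) for z in(z0,z1)],float)
a=np.linspace(0,np.pi,25)
circ=lambda r,z,x=0,y=0:np.c_[x+r*np.cos(2*a),y+r*np.sin(2*a),np.full(25,z)]
PTS={"arch":np.vstack([box(-15,15,-28,28,0,30)]+[np.c_[np.full(25,x),28*np.cos(a),30+28*np.sin(a)] for x in(-15,15)]),
"tray":np.vstack([box(86,98,-35,35,40,82),box(-90,90,-70,70,0,40)]),
"nest":np.vstack([box(-42.5,42.5,-65,65,0,30),circ(14,68,0,-38)]),
"hopper":box(-110,110,-110,110,0,130)}
def fit(d,name,mask,x0,z):
    ys,xs=np.nonzero(mask); M=cv2.resize(mask.astype(np.uint8),None,fx=4,fy=4,interpolation=cv2.INTER_NEAREST)
    M=hull_mask(np.c_[xs,ys].astype(float))
    def pose(v):
        c,s=np.cos(v[2]),np.sin(v[2]); P=PTS[name]; return np.c_[v[0]+c*P[:,0]-s*P[:,1],v[1]+s*P[:,0]+c*P[:,1],P[:,2]+z]
    def cost(v):
        q=hull_mask(proj(d,pose(v))); return 1-(M&q).sum()/(M|q).sum()
    best=None
    for dy in(-.08,.08):
        r=minimize(cost,x0,method="Nelder-Mead",options=dict(initial_simplex=[x0,np.add(x0,[8,0,0]),np.add(x0,[0,8,0]),np.add(x0,[0,0,dy])],xatol=.05,fatol=1e-4))
        if best is None or r.fun<best.fun: best=r
    return best.x.round(3),round(best.fun,3)
E
python3 - <<'E'
from fit import *
import pickle
d1=pickle.load(open("w1.pkl","rb"))
uv=np.array([(107,62),(410,100),(345,547),(63,517)])/5-.4+[270,120]
W=np.array([ray(d1,(v,u),30) for u,v in uv]); print("board corners",W.round(1).tolist(),W.mean(0),[np.linalg.norm(W[i]-W[i-1]).round(1) for i in range(4)])
pe=[ray(d1,(v/5-.4+120,u/5-.4+270),30).round(1)[:2] for u,v in[(320,125),(292,347),(165,327)]];print("pocket edges",pe)
d2=snap("wrist")
for n,x0,z in [("arch",(560,-276,.13),8),("tray",(523,-250,.13),4)]:
    t=trace(n,"wrist"); print(n,t[0]["p"],t[0]["mask"].sum(),fit(d2,n,t[0]["mask"],x0,z))
d=snap("top")
for n,x0,z in [("arch",(560,-276,.13),8),("nest",(464,12,-.1),0),("hopper",(553,318,0),0)]:
    t=trace(n,"top")
    for k in t[:2]: print("top",n,k["p"],k["at"],k["mask"].sum(),fit(d,n,k["mask"],x0,z))
d=snap("scene")
for n,x0,z in [("arch",(560,-276,.13),8),("nest",(464,12,-.1),0),("tray",(523,-250,.13),4),("hopper",(553,318,0),0)]:
    t=trace(n,"scene")
    for k in t[:2]: print("scene",n,k["p"],k["at"],k["mask"].sum(),fit(d,n,k["mask"],x0,z))
E
```

```text
board corners [[432.5, 81.4, 30.0], [513.2, 71.5, 30.0], [498.6, -58.5, 30.0], [416.1, -49.1, 30.0]] [465.1392317   11.34952529  30.        ] [np.float64(131.5), np.float64(81.3), np.float64(130.8), np.float64(83.0)]
pocket edges [array([489.3,  64.9]), array([482.4,   2.7]), array([446.8,   8.5])]
arch 0.98 833 (array([ 5.59600e+02, -2.78319e+02,  1.20000e-01]), np.float64(0.047))
tray 0.89 9687 (array([ 5.25154e+02, -2.48791e+02,  1.40000e-01]), np.float64(0.015))
top arch 0.71 [198.8, 153.3] 11098 (array([ 5.60e+02, -2.76e+02,  1.30e-01]), np.float64(1.0))
top nest 0.56 [234.4, 284.7] 1016 (array([ 4.63581e+02,  1.28720e+01, -9.80000e-02]), np.float64(0.052))
top hopper 0.85 [195.5, 153.4] 11177 (array([5.67502e+02, 5.19786e+02, 2.06000e-01]), np.float64(0.473))
scene arch 0.57 [253.1, 253.8] 468 (array([ 5.56120e+02, -2.75667e+02,  1.77000e-01]), np.float64(0.225))
scene nest 0.88 [196.9, 314.0] 1145 (array([ 4.61002e+02,  1.22930e+01, -4.50000e-02]), np.float64(0.064))
scene nest 0.66 [271.8, 244.7] 101 (array([ 4.64e+02,  1.20e+01, -1.00e-01]), np.float64(1.0))
scene tray 0.59 [235.0, 268.5] 166 (array([ 463.295, -158.611,   -0.546]), np.float64(0.939))
scene hopper 0.97 [145.9, 431.2] 9587 (array([ 5.60936e+02,  3.31662e+02, -1.40000e-01]), np.float64(0.428))
```

{"name": "play_rows", "arguments": {
  "hand": 0.04,
  "rows": [
    [[0.25,-0.27,-0.5],[0,0,0.215]],
    [[0.25,-0.27,-0.5],[0,0,0.215]],
    [[0.25,-0.27,-0.5],[0,0,0.215]],
    [[0.25,-0.27,-0.5],[0,0,0.215]],
    [[0,0,-0.9],[0,0,0]],
    [[0,0,-0.9],[0,0,0]],
    [[0,0,-0.9],[0,0,0]],
    [[0,0,-0.9],[0,0,0]],
    [[0,0,-0.7],[0,0,0]],
    [[0,0,0],[0,0,0]],
    [[0,0,0],[0,0,0]]
  ]
}}

```text
time: 7.68
tool_pos: [560.1, -279.7, 145.9]
tcp_rot: [3.141, 0.001, 1.692]
contact_force: [0.2, 0.2, 1.2]
grip_width: 47.8
finger_force: 0.0
```

```bash
python3 - <<'E'
from fit import *
d=snap("wrist"); print(d["obs"]["tool_pos"],d["obs"]["tcp_rot"],d["obs"]["grip_width"])
cv2.imwrite("pics/w3.png",d["frame"][:,:,::-1])
for n,x0,z in [("arch",(559.6,-278.3,.12),8),("tray",(525.2,-248.8,.14),4)]:
    t=trace(n,"wrist")
    if t: print(n,t[0]["p"],t[0]["at"],t[0]["mask"].sum(),fit(d,n,t[0]["mask"],x0,z))
E
```

```text
[ 560.0818394  -279.68263895  145.86601499] [3.14074657e+00 7.06846298e-04 1.69167176e+00] 47.79936917866999
arch 0.84 [197.9, 316.2] 2612 (array([ 5.59621e+02, -2.78744e+02,  1.42000e-01]), np.float64(0.036))
tray 0.92 [151.7, 292.2] 28437 (array([ 5.24948e+02, -2.48735e+02,  1.38000e-01]), np.float64(0.021))
```

View pics/w3.png

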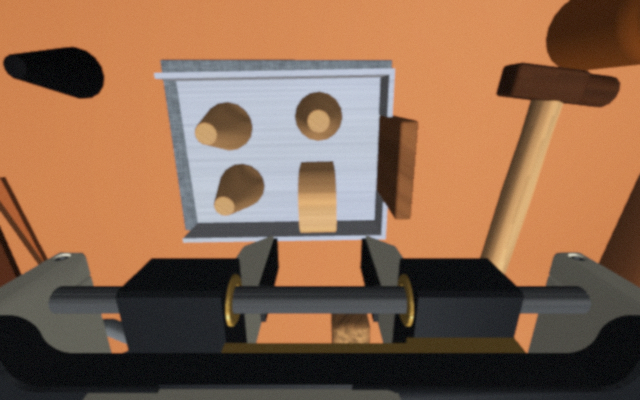

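{"name": "play_rows", "arguments": {
  "rows": [
    [[0,0.033,-0.8],[0,0,0.14]],
    [[0,0,-0.8],[0,0,0]],
    [[0,0,-0.8],[0,0,0]],
    [[0,0,-0.5],[0,0,0]],
    [[0,0,-0.4],[0,0,0]],
    [[0,0,0],[0,0,0]],
    [[0,0,0],[0,0,0]]
  ]
}}

```text
time: 8.7
tool_pos: [560.1, -278.6, 47.1]
tcp_rot: [3.14, 0.001, 1.711]
contact_force: [0.3, -0.8, 1.0]
grip_width: 47.8
finger_force: 0.0
```

{"name": "play_rows", "arguments": {
  "hand": -1,
  "rows": [
    [[0,0,0],[0,0,0]],
    [[0,0,0],[0,0,0]],
    [[0,0,0],[0,0,0]],
    [[0,0,0],[0,0,0]],
    [[0,0,0],[0,0,0]],
    [[0,0,0],[0,0,0]]
  ]
}}

```text
time: 9.45
tool_pos: [559.8, -278.4, 46.8]
tcp_rot: [3.141, 0.0, 1.711]
contact_force: [-1.2, 1.0, 5.4]
grip_width: 29.9
finger_force: 30.0
```

{"name": "play_rows", "arguments": {
  "rows": [
    [[0,0,0.4],[0,0,0]],
    [[0,0,0.8],[0,0,0]],
    [[0,0,0.8],[0,0,0]],
    [[0,0,0.8],[0,0,0]],
    [[0,0,0.64],[0,0,0]]
  ]
}}

```text
time: 10.07
tool_pos: [559.7, -278.3, 150.9]
tcp_rot: [3.141, 0.0, 1.711]
contact_force: [0.4, 0.0, -0.1]
grip_width: 29.9
finger_force: 30.0
```

{"name": "play_rows", "arguments": {
  "rows": [
    [[-0.255,0.872,0],[0,0,-0.154]],
    [[-0.255,0.872,0],[0,0,-0.154]],
    [[-0.255,0.872,0],[0,0,-0.154]],
    [[-0.255,0.872,0],[0,0,-0.154]],
    [[-0.255,0.872,0],[0,0,-0.154]],
    [[-0.255,0.872,0],[0,0,-0.154]],
    [[-0.255,0.872,0],[0,0,-0.154]],
    [[-0.255,0.872,0],[0,0,-0.154]],
    [[-0.255,0.872,0],[0,0,-0.154]],
    [[-0.255,0.872,0],[0,0,-0.154]],
    [[-0.255,0.872,0],[0,0,-0.154]],
    [[-0.255,0.872,0],[0,0,-0.154]]
  ]
}}

```text
time: 11.58
tool_pos: [467.5, 36.5, 149.9]
tcp_rot: [3.141, -0.0, 1.452]
contact_force: [0.7, 0.1, -0.0]
grip_width: 29.5
finger_force: 30.0
```

{"name": "play_rows", "arguments": {
  "rows": [
    [[0,0,0],[0,0,0]],
    [[0,0,0],[0,0,0]]
  ]
}}

```text
time: 11.82
tool_pos: [468.2, 35.2, 149.8]
tcp_rot: [3.141, 0.0, 1.453]
contact_force: [0.2, 0.1, -0.3]
grip_width: 29.7
finger_force: 30.0
```

```bash
python3 - <<'E'
from fit import *
d=snap("wrist"); print(d["obs"]["tool_pos"],d["obs"]["tcp_rot"],d["obs"]["grip_width"])
cv2.imwrite("pics/w4.png",d["frame"][:,:,::-1])
for n,z in [("nest_pocket",16),("nest",0)]: print(n,[(k["p"],k["at"],ray(d,k["at"],z).round(1)) for k in pinpoint(n,"wrist")])
for n,x0,z in [("nest",(465,11.3,-.117),0),("arch",(467.9,35.4,-.117),111)]:
    t=trace(n,"wrist")
    if t: print(n,t[0]["p"],t[0]["at"],t[0]["mask"].sum(),fit(d,n,t[0]["mask"],x0,z))
E
```

```text
[468.15111442  35.23794133 149.83533782] [3.14074673e+00 3.02462876e-04 1.45342747e+00] 29.69764857605404
nest_pocket [(0.92, [191.1, 315.9], array([466.3,  37.2,  16. ]))]
nest []
nest 0.6 [178.1, 315.0] 5723 (array([ 4.64984e+02,  1.01400e+01, -1.12000e-01]), np.float64(0.365))
arch 0.71 [244.9, 320.5] 5452 (array([ 4.69341e+02,  3.66810e+01, -1.19000e-01]), np.float64(0.232))
```

View pics/w4.png

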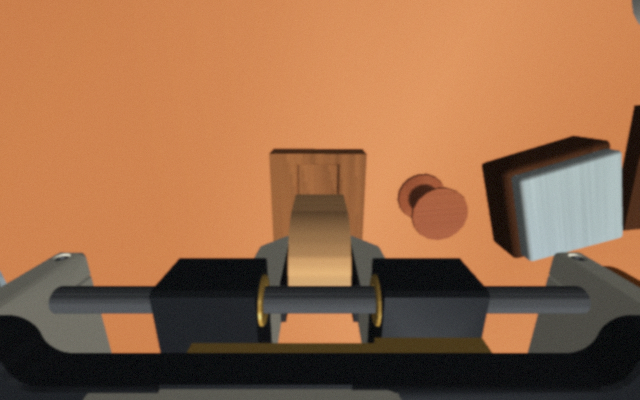

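```bash
python3 - <<'E'
from fit import *
import cv2
d=snap("wrist")
for rc in [(150,271),(150,365),(164,298.5),(164,338.5)]: print(ray(d,rc,30).round(1))
c,s=np.cos(-.117),np.sin(-.117)
for p in [(-42.5,65),(42.5,65),(-18,55),(18,55)]: print(p,(465.1+c*p[0]-s*p[1]).round(1),(11.3+s*p[0]+c*p[1]).round(1))
# subpixel edges on row 175 gradient and arch columns
g=cv2.cvtColor(d["frame"],cv2.COLOR_RGB2GRAY).astype(float)
for r0,r1,a,b in [(152,162,255,385),(170,188,285,350),(215,232,280,362)]:
    p=g[r0:r1,a:b].mean(0); q=np.abs(np.gradient(p)); idx=np.argsort(q)[::-1][:8]+a; print((r0,r1),sorted(idx.tolist()))
p=g[140:175,300:335].mean(1); print(p.round().tolist())
E
```

```text
[432.8  82.6  30. ]
[513.3  73.   30. ]
[454.6  67.7  30. ]
[489.4  63.5  30. ]
(-42.5, 65) 430.5 80.8
(42.5, 65) 514.9 70.9
(-18, 55) 453.6 68.0
(18, 55) 489.4 63.8
(152, 162) [268, 269, 270, 271, 365, 366, 367, 368]
(170, 188) [296, 297, 299, 336, 337, 339, 340, 341]
(215, 232) [288, 289, 290, 291, 347, 348, 349, 350]
[162.0, 162.0, 162.0, 163.0, 162.0, 162.0, 160.0, 150.0, 121.0, 78.0, 50.0, 45.0, 51.0, 72.0, 97.0, 108.0, 109.0, 110.0, 110.0, 110.0, 111.0, 111.0, 109.0, 108.0, 108.0, 111.0, 113.0, 114.0, 113.0, 113.0, 113.0, 112.0, 112.0, 112.0, 112.0]
```

{"name": "play_rows", "arguments": {
  "rows": [
    [[0,0,-0.6],[0,0,0]],
    [[0,0,-0.8],[0,0,0]],
    [[0,0,-0.7],[0,0,0]],
    [[0,0,-0.3],[0,0,0]],
    [[0,0,-0.2],[0,0,0]],
    [[0,0,-0.2],[0,0,0]],
    [[0,0,-0.15],[0,0,0]],
    [[0,0,0],[0,0,0]]
  ]
}}

```text
time: 13.12
tool_pos: [467.8, 35.7, 61.0]
tcp_rot: [-3.142, 0.0, 1.453]
contact_force: [-0.3, -0.6, 0.5]
grip_width: 29.9
finger_force: 30.0
```

{"name": "play_rows", "arguments": {
  "rows": [
    [[0,0,-0.1],[0,0,0]],
    [[0,0,-0.1],[0,0,0]],
    [[0,0,0],[0,0,0]]
  ]
}}

```text
time: 13.5
tool_pos: [467.7, 35.7, 54.9]
tcp_rot: [-3.141, 0.0, 1.453]
contact_force: [0.1, -0.1, 0.3]
grip_width: 29.6
finger_force: 30.0
```

{"name": "play_rows", "arguments": {
  "hand": 0.0,
  "rows": [
    [[0,0,0],[0,0,0]],
    [[0,0,0],[0,0,0]],
    [[0,0,0],[0,0,0]],
    [[0,0,0],[0,0,0]],
    [[0,0,0.3],[0,0,0]],
    [[0,0,0.8],[0,0,0]],
    [[0,0,0.9],[0,0,0]],
    [[0,0,0.9],[0,0,0]],
    [[0,0,0],[0,0,0]]
  ]
}}

```text
time: 14.62
tool_pos: [469.1, 35.6, 144.3]
tcp_rot: [3.137, -0.0, 1.453]
contact_force: [-0.8, -0.4, 0.1]
grip_width: 46.1
finger_force: 0.0
```

```bash
python3 - <<'E'
from fit import *
d=snap("wrist"); print(d["obs"]["tool_pos"],d["obs"]["tcp_rot"],d["obs"]["grip_width"])
for n,x0,z in [("arch",(467.9,35.4,-.117),16)]:
    t=trace(n,"wrist")
    if t: print(n,t[0]["p"],t[0]["at"],t[0]["mask"].sum(),fit(d,n,t[0]["mask"],x0,z))
E
```

```text
[469.08558177  35.55031656 144.29912691] [ 3.13654896e+00 -1.41012686e-04  1.45287468e+00] 46.088973064764026
arch 0.97 [203.4, 319.3] 2804 (array([ 4.68871e+02,  3.54370e+01, -1.19000e-01]), np.float64(0.046))
```

```bash
python3 - <<'E'
from h import *
import pickle
d=snap("top")
W=np.array([ray(d,(v,u),130) for u,v in[(153,161),(231,165),(226,237),(148,235)]]);print(W.round(0).tolist(),W.mean(0))
d1=pickle.load(open("w1.pkl","rb"))
t=trace("hopper","wrist"); print([(k["p"],k["at"]) for k in t])
# w1: rim near-edge and bench contact edge
for rc,z in [((7,287),130),((12,537),130),((25,300),0),((32,472),0)]: print(ray(d1,rc,z).round(0))
E
```

```text
[[670.0, 434.0, 130.0], [665.0, 188.0, 130.0], [437.0, 193.0, 130.0], [437.0, 435.0, 130.0]] [552.09434045 312.43698196 130.        ]
[]
[441. 201. 130.]
[665. 198. 130.]
[445. 213.   0.]
[667. 206.   0.]
```

{"name": "play_rows", "arguments": {
  "hand": -0.2,
  "rows": [
    [[0.3,0.6,0.8],[0,0,0]],
    [[0.3,0.6,0.8],[0,0,0]],
    [[0.3,0.6,0.8],[0,0,0]],
    [[0.3,0.6,0.8],[0,0,0]],
    [[0.3,0.6,0.8],[0,0,0]],
    [[0.3,0.6,0.8],[0,0,0]],
    [[0.3,0.6,0.8],[0,0,0]],
    [[0.3,0.6,0.8],[0,0,0]],
    [[0,0,0],[0,0,0]],
    [[0,0,0],[0,0,0]]
  ]
}}

```text
time: 16.08
tool_pos: [539.2, 179.1, 332.2]
tcp_rot: [-3.139, 0.001, 1.453]
contact_force: [0.2, -0.0, 0.0]
grip_width: 36.8
finger_force: 0.0
```

```bash
python3 - <<'E'
from fit import *
d=snap("wrist"); print(d["obs"]["tool_pos"],d["obs"]["tcp_rot"],d["obs"]["grip_width"])
cv2.imwrite("pics/w5.png",d["frame"][:,:,::-1])
for n,z in [("hopper_mouth",130),("hopper",0)]: print(n,[(k["p"],k["at"],ray(d,k["at"],z).round(1)) for k in pinpoint(n,"wrist")])
E
```

```text
[539.18789918 179.10447335 332.15248593] [-3.13868393e+00  1.29844088e-03  1.45279513e+00] 36.84942861967816
hopper_mouth [(0.72, [43.8, 320.5], array([557.1, 316.1, 130. ]))]
hopper [(0.63, [55.4, 320.4], array([557.7, 320.9,   0. ]))]
```

View pics/w5.png

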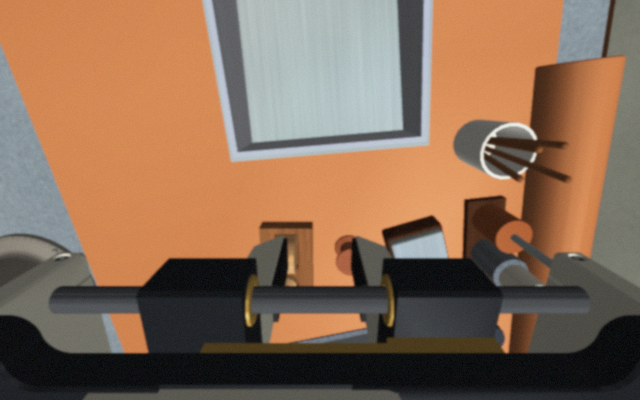

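{"name": "play_rows", "arguments": {
  "rows": [
    [[0.183,-0.988,-0.2],[0,0,0.131]],
    [[0.183,-0.988,-0.2],[0,0,0.131]],
    [[0.183,-0.988,-0.2],[0,0,0.131]],
    [[0.183,-0.988,-0.2],[0,0,0.131]],
    [[0.183,-0.988,-0.2],[0,0,0.131]],
    [[0.183,-0.988,-0.2],[0,0,0.131]],
    [[0.183,-0.988,-0.2],[0,0,0.131]],
    [[0.183,-0.988,-0.2],[0,0,0.131]],
    [[0.183,-0.988,-0.2],[0,0,0.131]],
    [[0.183,-0.988,-0.2],[0,0,0.131]],
    [[0.183,-0.988,-0.2],[0,0,0.131]],
    [[0.183,-0.988,-0.2],[0,0,0.131]]
  ]
}}

```text
time: 17.73
tool_pos: [605.2, -177.4, 261.2]
tcp_rot: [-3.141, -0.001, 1.672]
contact_force: [0.7, 0.0, -0.1]
grip_width: 36.7
finger_force: 0.0
```

{"name": "play_rows", "arguments": {
  "rows": [
    [[0.183,-0.988,-0.4],[0,0,0.131]],
    [[0.183,-0.988,-0.4],[0,0,0.131]],
    [[0,0,0],[0,0,0]],
    [[0,0,0],[0,0,0]]
  ]
}}

```text
time: 18.23
tool_pos: [616.3, -235.0, 237.9]
tcp_rot: [-3.141, -0.001, 1.708]
contact_force: [-0.2, -0.5, 0.4]
grip_width: 36.9
finger_force: 0.0
```

```bash
python3 - <<'E'
from fit import *
import json
d=snap("wrist"); o=d["obs"]; print(o["tool_pos"],o["tcp_rot"],o["grip_width"])
cv2.imwrite("pics/w6.png",d["frame"][:,:,::-1])
t=trace("tray","wrist"); print(t[0]["p"],t[0]["mask"].sum(),fit(d,"tray",t[0]["mask"],(525,-248.7,.139),4))
print([(k["p"],k["at"],ray(d,k["at"],66).round(1)) for k in pinpoint("tray_grip","wrist")])
d=snap("wrist"); 
# hopper near rim corners in w5
d["obs"]=dict(tool_pos=[539.18789918,179.10447335,332.15248593],tcp_rot=[-3.13868393,1.29844088e-03,1.45279513])
a,b=[ray(d,rc,130) for rc in((160,232),(145,428))]; m=(a+b)/2; u=(b-a)/np.linalg.norm(b-a); n=np.array([-u[1],u[0],0]); print(a,b,np.linalg.norm(b-a),m+110*n,np.arctan2(u[1],u[0]))
E
```

```text
[ 616.29979345 -235.021074    237.88791508] [-3.14127170e+00 -7.56978149e-04  1.70827011e+00] 36.85033695124072
0.92 14571 (array([ 5.24753e+02, -2.48652e+02,  1.42000e-01]), np.float64(0.03))
[(0.62, [181.4, 314.7], array([ 612.4, -234.6,   66. ]))]
[442.46179469 208.42400908 130.        ] [665.44286127 199.42894806 130.        ] 223.16242330730876 [558.38612422 313.83708521 130.        ] -0.04031816082444284
```

{"name": "play_rows", "arguments": {
  "rows": [
    [[0,-0.02,-0.8],[0,0,0]],
    [[0,0,-0.95],[0,0,0]],
    [[0,0,-0.95],[0,0,0]],
    [[0,0,-0.95],[0,0,0]],
    [[0,0,-0.95],[0,0,0]],
    [[0,0,-0.7],[0,0,0]],
    [[0,0,-0.4],[0,0,0]],
    [[0,0,-0.18],[0,0,0]],
    [[0,0,0],[0,0,0]]
  ]
}}

```text
time: 19.55
tool_pos: [616.9, -235.9, 62.1]
tcp_rot: [3.141, 0.0, 1.709]
contact_force: [-1.0, 0.3, 0.8]
grip_width: 36.7
finger_force: 0.0
```

{"name": "play_rows", "arguments": {
  "hand": -1,
  "rows": [
    [[0,0,0],[0,0,0]],
    [[0,0,0],[0,0,0]],
    [[0,0,0],[0,0,0]],
    [[0,0,0],[0,0,0]],
    [[0,0,0],[0,0,0]],
    [[0,0,0],[0,0,0]]
  ]
}}

```text
time: 20.3
tool_pos: [616.3, -236.1, 62.1]
tcp_rot: [-3.141, 0.0, 1.709]
contact_force: [-4.2, 0.0, 5.4]
grip_width: 12.0
finger_force: 30.0
```

{"name": "play_rows", "arguments": {
  "rows": [
    [[0,0,0.15],[-0.02,0.15,0]],
    [[0,0,0.25],[-0.02,0.15,0]],
    [[0,0,0.4],[-0.02,0.15,0]],
    [[0,0,0.5],[0,0.1,0]],
    [[0,0,0.5],[0,0,0]],
    [[0,0,0.5],[0,0,0]],
    [[0,0,0.3],[0,0,0]],
    [[0,0,0],[0,0,0]]
  ]
}}

```text
time: 21.3
tool_pos: [616.9, -236.1, 140.5]
tcp_rot: [-3.066, -0.001, 1.709]
contact_force: [0.1, 0.5, -3.6]
grip_width: 11.8
finger_force: 30.0
```

```bash
python3 - <<'E'
from fit import *
d=snap("wrist"); o=d["obs"]; print(o["tool_pos"],o["tcp_rot"],o["joint_positions"],o["contact_force"],o["moment"])
cv2.imwrite("pics/w7.png",d["frame"][:,:,::-1])
E
```

```text
[ 616.94669557 -236.11106765  140.5449336 ] [-3.06583383e+00 -1.35849827e-03  1.70876013e+00] [-0.4621566   0.71152463  1.17631431 -0.04301279  1.31730213 -0.58805961] [ 0.07164167  0.53051406 -3.63154874] [-0.03600203 -0.38472987  0.01541657]
```

View pics/w7.png

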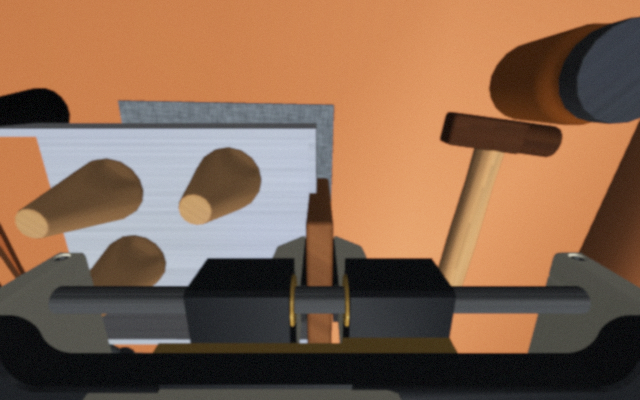

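```bash
cat > kin.py <<'E'
from h import *
from scipy.optimize import least_squares
o=get_obs()
D=[([1.139,.342,1.5241,0,1.2754,-.146],[147.99,503.73,240.74],[3.1415,0,2.8558]),
([-0.4621566,0.71152463,1.17631431,-0.04301279,1.31730213,-0.58805961],[616.947,-236.111,140.545],[-3.06583,-.00136,1.70876])]
rx=lambda a:R.from_rotvec([a,0,0]); ry=lambda a:R.from_rotvec([0,a,0]); rz=lambda a:R.from_rotvec([0,0,a])
def fk(q,p):  # L2,L3,d1,b,Lt ; links along local z
    L2,L3,d1,b,Lt=p
    A=rz(q[0]); B=A*ry(q[1]); C=B*ry(q[2]); E=C*rz(q[3])*ry(q[4]); F=E*rz(q[5])
    return A.apply([0,b,d1])+B.apply([0,0,L2])+C.apply([0,0,L3])+E.apply([0,0,Lt]),F
def calib(D):
    f=lambda p:np.concatenate([fk(q,p)[0]-x for q,x,_ in D])
    s=least_squares(f,[400,400,180,76,300]); return s.x,np.abs(s.fun).max()
E
python3 - <<'E'
from kin import *
p,e=calib(D); print(p.round(1),e)
for q,x,r in D:
    F=fk(q,p)[1]; T=R.from_euler("xyz",r); print((F.inv()*T).as_rotvec().round(3), F.apply([0,0,1]).round(3),T.apply([0,0,1]).round(3))
E
```

```text
[504.5 366.  181.6  76.5 309.8] 0.15042708658197057
[-0.     0.     1.571] [ 0.  0. -1.] [ 0.  0. -1.]
[0.    0.    1.571] [-0.075 -0.009 -0.997] [-0.075 -0.009 -0.997]
```

```bash
cat >> kin.py <<'E'
P,_=calib(D)
lo=np.array([-2.53,-.77,.04,-1,.28,-3.11]);hi=np.array([2.53,2.02,2.7,4.14,2.66,3.11])
def tool(psi,th): # tool rotation for tray yaw psi, tipped th
    return rz(psi)*ry(-th)*R.from_euler("xyz",[np.pi,0,np.pi/2])
def ik(x,Rt,q0):
    def f(q):
        y,F=fk(q,P); F=F*rz(np.pi/2); return np.r_[(y-x)/100,(F.inv()*Rt).as_rotvec()]
    s=least_squares(f,q0,bounds=(lo,hi)); return s.x,np.abs(s.fun).max()
def tcp_from_lip(l,psi,th):
    M=rz(psi)*ry(-th); return np.array(l)-M.apply([-182,0,-58])+M.apply([0,0,-5])*1
E
python3 - <<'E'
from kin import *
for psi in (-.03,.15,.3,.6,.9):
  for k,zl in((40,130),(40,160)):
    q=np.array([.4,.5,1.2,-.1,1.2,-.0]);out=[]
    for th in np.radians([0,15,30,40,50,55,60,65,70]):
        H=np.array([556,314,0]); u=np.array([np.cos(psi),np.sin(psi),0])
        l=H+k*u+[0,0,zl]; x=tcp_from_lip(l,psi,th); 
        qn,e=ik(x,tool(psi,th),np.clip(q,lo+.01,hi-.01)); q=qn if e<1e-3 else q
        out.append((int(round(np.degrees(th))),e<1e-3))
        if e<1e-3: last=(int(round(np.degrees(th))),x.round(),qn.round(2))
    print(psi,k,zl,out,last)
E
```

```text
-0.03 40 130 [(0, np.False_), (15, np.True_), (30, np.True_), (40, np.True_), (50, np.True_), (55, np.False_), (60, np.False_), (65, np.False_), (70, np.False_)] (50, array([672., 311., 303.]), array([ 0.49,  0.4 ,  1.57, -0.85,  0.53,  1.13]))
-0.03 40 160 [(0, np.False_), (15, np.True_), (30, np.True_), (40, np.True_), (50, np.True_), (55, np.False_), (60, np.False_), (65, np.False_), (70, np.False_)] (50, array([672., 311., 333.]), array([ 0.49,  0.38,  1.52, -0.77,  0.58,  1.03]))
0.15 40 130 [(0, np.False_), (15, np.True_), (30, np.True_), (40, np.True_), (50, np.True_), (55, np.False_), (60, np.False_), (65, np.False_), (70, np.False_)] (50, array([671., 331., 303.]), array([ 0.45,  0.38,  1.61, -0.66,  0.38,  0.82]))
0.15 40 160 [(0, np.False_), (15, np.True_), (30, np.True_), (40, np.True_), (50, np.True_), (55, np.True_), (60, np.False_), (65, np.False_), (70, np.False_)] (55, array([656., 329., 339.]), array([ 0.47,  0.32,  1.66, -0.86,  0.35,  1.02]))
0.3 40 130 [(0, np.False_), (15, np.True_), (30, np.True_), (40, np.True_), (50, np.True_), (55, np.False_), (60, np.False_
[... 621 characters left out ...]
p.False_), (15, np.True_), (30, np.True_), (40, np.True_), (50, np.True_), (55, np.True_), (60, np.False_), (65, np.True_), (70, np.True_)] (70, array([599., 344., 349.]), array([ 0.27,  0.2 ,  2.01,  2.29,  0.41, -2.45]))
0.9 40 130 [(0, np.False_), (15, np.True_), (30, np.True_), (40, np.True_), (50, np.True_), (55, np.True_), (60, np.True_), (65, np.True_), (70, np.True_)] (70, array([589., 355., 319.]), array([ 0.12,  0.29,  2.  ,  1.84,  0.75, -2.26]))
0.9 40 160 [(0, np.False_), (15, np.True_), (30, np.True_), (40, np.True_), (50, np.True_), (55, np.True_), (60, np.True_), (65, np.True_), (70, np.True_)] (70, array([589., 355., 349.]), array([ 0.12,  0.25,  1.95,  1.75,  0.73, -2.13]))
```

```bash
python3 - <<'E'
from kin import *
d=snap("top")
print("stand",ray(d,(130,285),235).round(),ray(d,(130,285),100).round(),"pot",ray(d,(133,240),170).round())
q=np.array(get_obs()["joint_positions"]); H=np.array([556,314,0])
for psi in (.75,.9):
  u=np.array([np.cos(psi),np.sin(psi),0]); q=np.array([-.46,.71,1.18,0,1.32,-.59]); xp=None
  W=[("A",np.array([617,-236,140.]),.14,-.075),("lift",np.array([610,-236,300.]),.14,-.075),("mid",np.array([560,60,310.]),.14+(psi-.14)*.5,-.075)]
  for k,z,t in [(-60,255,-4.3),(-20,245,12),(10,225,22),(30,205,32),(40,180,44),(45,155,54),(45,140,64),(45,140,70)]:
    th=np.radians(t); W.append((f"k{k} th{t}",tcp_from_lip(H+k*u+[0,0,z],psi,th),psi,th))
  print(psi)
  for n,x,ps,th in W:
    qn,e=ik(x,tool(ps,th),np.clip(q,lo+.01,hi-.01)); print(n,x.round(),round(e,4),qn.round(2),"dq",np.abs(qn-q).max().round(2)); q=qn
E
```

```text
stand [754.  13. 235.] [792.  23. 100.] pot [758. 156. 170.]
0.75
A [ 617. -236.  140.] 0.0 [-0.46  0.71  1.18 -0.04  1.31 -0.59] dq 0.04
lift [ 610. -236.  300.] 0.0 [-0.47  0.65  0.85 -0.04  1.7  -0.61] dq 0.39
mid [560.  60. 310.] 0.0 [-0.01  0.44  1.18 -0.03  1.59 -0.46] dq 0.45
k-60 th-4.3 [648. 400. 294.] 0.0531 [ 0.46  1.05  0.04 -0.02  2.07 -0.3 ] dq 1.14
k-20 th12 [664. 414. 335.] 0.0 [ 0.43  0.81  0.46  0.06  1.67 -0.3 ] dq 0.42
k10 th22 [672. 422. 342.] 0.0 [ 0.42  0.67  0.75  0.13  1.35 -0.34] dq 0.32
k30 th32 [670. 421. 346.] 0.0 [ 0.39  0.54  1.04  0.22  1.04 -0.42] dq 0.31
k40 th44 [654. 405. 345.] 0.0 [ 0.34  0.4   1.39  0.45  0.68 -0.66] dq 0.36
k45 th54 [636. 388. 333.] 0.0 [ 0.3   0.32  1.65  0.95  0.45 -1.18] dq 0.52
k45 th64 [612. 367. 327.] 0.0 [ 0.24  0.27  1.89  1.74  0.47 -2.  ] dq 0.82
k45 th70 [598. 353. 329.] 0.0 [ 0.2   0.25  2.01  2.04  0.59 -2.33] dq 0.32
0.9
A [ 617. -236.  140.] 0.0 [-0.46  0.71  1.18 -0.04  1.31 -0.59] dq 0.04
lift [ 610. -236.  300.] 0.0 [-0.47  0.65  0.85 -0.04  1.7  -0.61] dq 0.39
mid [560.  60. 310.] 0.0 [-0.01  0.44  1.19 -0.04  1.58 -0.53] dq 0.46
k-60 th-4.3 [634. 412. 294.] 0.036 [ 0.49  1.05  0.04 -0.03  2.08 -0.43] dq 1.15
k-20 th12 [647. 429. 335.] 0.0 [ 0.45  0.8   0.49  0.09  1.67 -0.43] dq 0.45
k10 th22 [655. 438. 342.] 0.0 [ 0.42  0.67  0.76  0.18  1.37 -0.48] dq 0.3
k30 th32 [653. 436. 346.] 0.0 [ 0.39  0.54  1.04  0.3   1.08 -0.59] dq 0.29
k40 th44 [639. 419. 345.] 0.0 [ 0.32  0.41  1.37  0.58  0.77 -0.88] dq 0.33
k45 th54 [624. 399. 333.] 0.0 [ 0.26  0.34  1.63  1.03  0.6  -1.36] dq 0.48
k45 th64 [604. 374. 327.] 0.0 [ 0.18  0.29  1.86  1.58  0.63 -1.95] dq 0.6
k45 th70 [592. 359. 329.] 0.0 [ 0.13  0.28  1.97  1.81  0.74 -2.21] dq 0.26
```

{"name": "play_rows", "arguments": {
  "rows": [
    [[-0.03,0,0.4],[0,0,0]],
    [[-0.03,0,0.7],[0,0,0]],
    [[-0.03,0,0.8],[0,0,0]],
    [[-0.03,0,0.8],[0,0,0]],
    [[-0.03,0,0.8],[0,0,0]],
    [[-0.03,0,0.8],[0,0,0]],
    [[-0.03,0,0.7],[0,0,0]],
    [[-0.03,0,0.33],[0,0,0]]
  ]
}}

```text
time: 22.4
tool_pos: [609.6, -236.0, 301.3]
tcp_rot: [-3.066, -0.001, 1.709]
contact_force: [0.2, -0.1, -3.9]
grip_width: 11.7
finger_force: 30.0
```

{"name": "play_rows", "arguments": {
  "rows": [
    [[-0.05,0.3,0.03],[0,0,0.1]],
    [[-0.1,0.6,0.03],[0,0,0.2]],
    [[-0.15,0.87,0.03],[0,0,0.24]],
    [[-0.15,0.9,0.03],[0,0,0.24]],
    [[-0.15,0.9,0.03],[0,0,0.24]],
    [[-0.15,0.9,0.03],[0,0,0.24]],
    [[-0.15,0.9,0.03],[0,0,0.24]],
    [[-0.15,0.9,0.03],[0,0,0.24]],
    [[-0.15,0.9,0.03],[0,0,0.24]],
    [[-0.15,0.9,0.03],[0,0,0.24]],
    [[-0.15,0.9,0.03],[0,0,0.24]],
    [[-0.15,0.9,0.03],[0,0,0.24]]
  ]
}}

```text
time: 23.9
tool_pos: [558.6, 62.3, 309.7]
tcp_rot: [-3.063, -0.003, 2.089]
contact_force: [0.2, 0.5, -3.7]
grip_width: 11.6
finger_force: 30.0
```

```bash
python3 - <<'E'
from kin import *
print(o["tool_pos"],o["tcp_rot"],o["moment"],o["contact_force"],o["joint_positions"].round(2))
d=snap("wrist"); print([(k["p"],k["at"]) for k in spot_in("blank1","wrist")])
E
```

```text
[558.64925339  62.28141461 309.65509795] [-3.06323747 -0.00336812  2.08907699] [ 0.13862813 -0.33950721  0.00860941] [ 0.23259192  0.48767388 -3.67486257] [-0.01  0.41  1.23 -0.04  1.57 -0.52]
[(0.83, [261.9, 131.7]), (0.76, [198.3, 83.5]), (0.65, [186.9, 220.7])]
```

{"name": "play_rows", "arguments": {
  "rows": [
    [[0.15,0.9,0],[0,0,0.23]],
    [[0.15,0.9,0],[0,0,0.23]],
    [[0.15,0.9,0],[0,0,0.23]],
    [[0.15,0.9,0],[0,0,0.23]],
    [[0.15,0.9,0],[0,0,0.23]],
    [[0.15,0.9,0],[0,0,0.23]],
    [[0.15,0.9,0],[0,0,0.23]],
    [[0.15,0.9,0],[0,0,0.23]],
    [[0.15,0.9,0],[0,0,0.23]],
    [[0.15,0.9,0],[0,0,0.23]],
    [[0.15,0.9,0],[0,0,0.23]],
    [[0.12,0.6,0],[0,0,0.2]]
  ]
}}

```text
time: 25.5
tool_pos: [612.4, 376.6, 309.1]
tcp_rot: [-3.063, -0.003, 2.47]
contact_force: [0.6, 0.3, -3.8]
grip_width: 11.9
finger_force: 30.0
```

{"name": "play_rows", "arguments": {
  "rows": [
    [[0,0.27,0],[0,0,0]],
    [[0,0,0],[0,0,0]],
    [[0,0,0],[0,0,0]]
  ]
}}

```text
time: 25.88
tool_pos: [613.1, 382.5, 310.5]
tcp_rot: [-3.064, -0.002, 2.466]
contact_force: [0.1, -1.0, -4.0]
grip_width: 11.6
finger_force: 30.0
```

```bash
python3 - <<'E'
from kin import *
print(o["tool_pos"],o["tcp_rot"],o["moment"],o["contact_force"],o["joint_positions"].round(2))
H=np.array([556,314,0]);psi=o["tcp_rot"][2]-np.pi/2;print("psi",psi)
u=np.array([np.cos(psi),np.sin(psi),0]);v=[u[1]*1,-u[0]]
q=np.array(o["joint_positions"]);xp=np.array(o["tool_pos"]);tp=-4.4
for k,z,t in [(-20,245,12),(10,225,22),(30,205,32),(40,180,44),(45,155,54),(45,140,64),(45,140,70)]:
    th=np.radians(t);x=tcp_from_lip(H+k*u+[0,0,z],psi,th);qn,e=ik(x,tool(psi,th),np.clip(q,lo+.01,hi-.01))
    w=-np.array([-u[1],u[0]])*(t-tp)/8
    print((k,z,t),x.round(),"d/30",((x-xp)/30).round(2),"turn",w.round(2),"e",round(e,4),"dq",(qn-q).round(2)); xp=x;tp=t;q=qn
E
```

```text
[613.05309755 382.5012805  310.46208865] [-3.06405985e+00 -2.07061990e-03  2.46616556e+00] [ 0.25191075 -0.23478346 -0.0095542 ] [ 0.06149125 -1.04383573 -4.00831937] [ 0.46  0.79  0.56 -0.03  1.86 -0.44]
psi 0.8953692289455129
(-20, 245, 12) [648. 429. 335.] d/30 [1.16 1.54 0.81] turn [ 1.6  -1.28] e 0.0 dq [-0.01  0.   -0.08  0.12 -0.19  0.01]
(10, 225, 22) [655. 438. 342.] d/30 [0.25 0.31 0.25] turn [ 0.98 -0.78] e 0.0 dq [-0.03 -0.13  0.28  0.08 -0.3  -0.05]
(30, 205, 32) [654. 436. 346.] d/30 [-0.05 -0.07  0.14] turn [ 0.98 -0.78] e 0.0 dq [-0.04 -0.12  0.28  0.12 -0.29 -0.11]
(40, 180, 44) [640. 419. 345.] d/30 [-0.46 -0.58 -0.06] turn [ 1.17 -0.94] e 0.0 dq [-0.06 -0.13  0.33  0.28 -0.31 -0.29]
(45, 155, 54) [624. 399. 333.] d/30 [-0.52 -0.65 -0.37] turn [ 0.98 -0.78] e 0.0 dq [-0.06 -0.07  0.26  0.46 -0.17 -0.48]
(45, 140, 64) [604. 374. 327.] d/30 [-0.67 -0.83 -0.22] turn [ 0.98 -0.78] e 0.0 dq [-0.08 -0.04  0.23  0.56  0.03 -0.6 ]
(45, 140, 70) [592. 359. 329.] d/30 [-0.41 -0.51  0.08] turn [ 0.59 -0.47] e 0.0 dq [-0.05 -0.01  0.11  0.23  0.11 -0.26]
```

{"name": "play_rows", "arguments": {
  "rows": [
    [[0.29,0.385,0.2],[0.4,-0.32,0]],
    [[0.29,0.385,0.2],[0.4,-0.32,0]],
    [[0.29,0.385,0.2],[0.4,-0.32,0]],
    [[0.29,0.385,0.2],[0.4,-0.32,0]],
    [[0.08,0.1,0.08],[0.33,-0.26,0]],
    [[0.08,0.1,0.08],[0.33,-0.26,0]],
    [[0.08,0.1,0.08],[0.33,-0.26,0]],
    [[-0.02,-0.02,0.05],[0.33,-0.26,0]],
    [[-0.02,-0.02,0.05],[0.33,-0.26,0]],
    [[-0.02,-0.02,0.05],[0.33,-0.26,0]]
  ]
}}

```text
time: 27.12
tool_pos: [652.9, 435.2, 346.1]
tcp_rot: [2.58, -0.004, 2.468]
contact_force: [-0.5, 0.4, -3.5]
grip_width: 12.0
finger_force: 30.0
```

{"name": "play_rows", "arguments": {
  "rows": [
    [[-0.11,-0.14,-0.01],[0.29,-0.235,0]],
    [[-0.11,-0.14,-0.02],[0.29,-0.235,0]],
    [[-0.11,-0.14,-0.01],[0.29,-0.235,0]],
    [[-0.11,-0.14,-0.02],[0.29,-0.235,0]],
    [[-0.13,-0.16,-0.09],[0.245,-0.195,0]],
    [[-0.13,-0.16,-0.09],[0.245,-0.195,0]],
    [[-0.13,-0.16,-0.09],[0.245,-0.195,0]],
    [[-0.13,-0.16,-0.09],[0.245,-0.195,0]],
    [[0,0,0],[0,0,0]]
  ]
}}

```text
time: 28.25
tool_pos: [623.7, 399.3, 332.8]
tcp_rot: [2.199, -0.003, 2.469]
contact_force: [-0.0, -0.2, -2.5]
grip_width: 12.1
finger_force: 30.0
```

```bash
python3 - <<'E'
from kin import *
print(o["tool_pos"],R.from_euler("xyz",o["tcp_rot"]).apply([0,0,1]).round(3),o["moment"],o["contact_force"],o["joint_positions"].round(2))
for c in("top","scene","wrist"):
    d=snap(c); print(c,[(k["p"],k["at"],ray(d,k["at"],50).round(0)) for k in spot_in("blank1",c)])
E
```

```text
[623.66905892 399.27264264 332.75066924] [ 0.502  0.634 -0.588] [-0.60937109  0.50383428  0.0248549 ] [-0.02535924 -0.22903507 -2.5318008 ] [ 0.26  0.35  1.61  1.01  0.6  -1.33]
top []
scene [(0.47, [207.1, 225.1], array([ 379., -231.,   50.]))]
wrist []
```

{"name": "play_rows", "arguments": {
  "rows": [
    [[0,0,0],[0,0,0]],
    [[0,0,0],[0,0,0]],
    [[0,0,0],[0,0,0]],
    [[0.13,0.16,0.09],[-0.245,0.195,0]],
    [[0.13,0.16,0.09],[-0.245,0.195,0]],
    [[0.13,0.16,0.09],[-0.245,0.195,0]],
    [[0.13,0.16,0.09],[-0.245,0.195,0]],
    [[0.15,0.19,0.02],[-0.39,0.313,0]],
    [[0.15,0.19,0.02],[-0.39,0.313,0]],
    [[0.15,0.19,0.02],[-0.39,0.313,0]]
  ]
}}

```text
time: 29.8
tool_pos: [653.6, 437.1, 346.2]
tcp_rot: [2.584, -0.003, 2.468]
contact_force: [0.3, 0.2, -2.7]
grip_width: 12.2
finger_force: 30.0
```

{"name": "play_rows", "arguments": {
  "rows": [
    [[0.03,0.03,-0.07],[-0.49,0.39,0]],
    [[0.03,0.03,-0.07],[-0.49,0.39,0]],
    [[-0.12,-0.15,-0.12],[-0.49,0.39,0]],
    [[-0.12,-0.15,-0.13],[-0.49,0.39,0]],
    [[-0.29,-0.385,-0.2],[-0.4,0.32,0]],
    [[-0.29,-0.385,-0.2],[-0.4,0.32,0]],
    [[-0.29,-0.385,-0.2],[-0.4,0.32,0]],
    [[-0.29,-0.385,-0.2],[-0.4,0.32,0]],
    [[0,0,0],[0,0,0]]
  ]
}}

```text
time: 30.92
tool_pos: [613.6, 384.0, 309.2]
tcp_rot: [-3.065, -0.004, 2.467]
contact_force: [-0.5, -0.8, -3.6]
grip_width: 11.6
finger_force: 30.0
```

```bash
python3 - <<'E'
from kin import *
print(o["time"],o["tool_pos"],o["tcp_rot"],o["moment"],o["contact_force"],o["joint_positions"].round(2))
E
```

```text
30.925 [613.59577367 384.01458437 309.164782  ] [-3.0653288  -0.00405703  2.46712605] [ 0.17025758 -0.14590721  0.01268943] [-0.51247658 -0.8079     -3.60720766] [ 0.47  0.8   0.56 -0.03  1.86 -0.44]
```

{"name": "play_rows", "arguments": {
  "rows": [
    [[-0.1,-0.5,0],[0,0,-0.15]],
    [[-0.15,-0.9,0],[0,0,-0.23]],
    [[-0.15,-0.9,0],[0,0,-0.23]],
    [[-0.15,-0.9,0],[0,0,-0.23]],
    [[-0.15,-0.9,0],[0,0,-0.23]],
    [[-0.15,-0.9,0],[0,0,-0.23]],
    [[-0.15,-0.9,0],[0,0,-0.23]],
    [[-0.15,-0.9,0],[0,0,-0.23]],
    [[-0.15,-0.9,0],[0,0,-0.23]],
    [[-0.15,-0.9,0],[0,0,-0.23]],
    [[-0.15,-0.9,0],[0,0,-0.23]],
    [[-0.15,-0.9,0],[0,0,-0.23]]
  ]
}}

```text
time: 32.42
tool_pos: [561.2, 71.1, 311.1]
tcp_rot: [-3.069, -0.002, 2.091]
contact_force: [0.9, 0.2, -2.8]
grip_width: 11.9
finger_force: 30.0
```

```bash
python3 - <<'E'
from kin import *
print(o["time"],o["tool_pos"],o["tcp_rot"],o["contact_force"])
for c in("top","scene","wrist"):
    d=snap(c); print(c,[(k["p"],k["at"],ray(d,k["at"],50).round(0)) for n in("blank1","blank2") for k in spot_in(n,c)])
    cv2.imwrite(f"pics/{c}9.png",d["frame"][:,:,::-1])
    if c=="top":
        f=d["frame"][160:240,148:232].astype(int); m=(f[:,:,0]-f[:,:,2]>35); n,l,s,ce=cv2.connectedComponentsWithStats(m.astype(np.uint8)); print([(s[i,4],ce[i].round()+[148,160]) for i in range(1,n) if s[i,4]>8], f[40,40])
E
```

```text
32.425 [561.22415933  71.06270245 311.09168016] [-3.06945867e+00 -2.42501533e-03  2.09146345e+00] [ 0.94894988  0.15706184 -2.75678304]
top [(0.51, [214.0, 183.3], array([509., 356.,  50.])), (0.49, [268.6, 345.3], array([ 341., -189.,   50.])), (0.38, [225.6, 188.1], array([471., 338.,  50.])), (0.51, [214.0, 183.3], array([509., 356.,  50.])), (0.49, [268.6, 345.3], array([ 341., -189.,   50.])), (0.38, [225.6, 188.1], array([471., 338.,  50.]))]
[(np.int32(30), array([182., 160.])), (np.int32(75), array([230., 221.])), (np.int32(34), array([194., 207.])), (np.int32(15), array([209., 210.])), (np.int32(110), array([187., 217.])), (np.int32(191), array([169., 237.]))] [111 113 113]
scene [(0.74, [230.2, 403.3], array([768.,  46.,  50.])), (0.47, [205.7, 224.7], array([ 372., -228.,   50.])), (0.45, [147.1, 385.6], array([445., 363.,  50.])), (0.44, [152.6, 396.8], array([495., 360.,  50.])), (0.74, [230.2, 403.3], array([768.,  46.,  50.])), (0.47, [205.7, 224.7], array([ 372., -228.,   50.])), (0.45, [147.1, 385.6], array([445., 363.,  50.])), (0.44, [152.6, 396.8], array([495., 360.,  50.]))]
wrist [(0.61, [5.0, 393.4], array([525., 267.,  50.])), (0.3, [349.8, 113.5], array([ 397., -414.,   50.])), (0.61, [5.0, 393.4], array([525., 267.,  50.])), (0.3, [349.8, 113.5], array([ 397., -414.,   50.]))]
```

{"name": "play_rows", "arguments": {
  "rows": [
    [[0.153,-0.853,-0.03],[0,0,-0.228]],
    [[0.153,-0.853,-0.03],[0,0,-0.228]],
    [[0.153,-0.853,-0.03],[0,0,-0.228]],
    [[0.153,-0.853,-0.03],[0,0,-0.228]],
    [[0.153,-0.853,-0.03],[0,0,-0.228]],
    [[0.153,-0.853,-0.03],[0,0,-0.228]],
    [[0.153,-0.853,-0.03],[0,0,-0.228]],
    [[0.153,-0.853,-0.03],[0,0,-0.228]],
    [[0.153,-0.853,-0.03],[0,0,-0.228]],
    [[0.153,-0.853,-0.03],[0,0,-0.228]],
    [[0.153,-0.853,-0.03],[0,0,-0.228]],
    [[0.153,-0.853,-0.03],[0,0,-0.228]]
  ]
}}

```text
time: 34.38
tool_pos: [616.3, -236.4, 299.3]
tcp_rot: [-3.066, -0.003, 1.71]
contact_force: [0.5, -0.6, -3.6]
grip_width: 12.1
finger_force: 30.0
```

{"name": "play_rows", "arguments": {
  "rows": [
    [[0,0,-0.5],[0,0,0]],
    [[0,0,-0.9],[0,0,0]],
    [[0,0,-0.9],[0,0,0]],
    [[0,0,-0.9],[0,0,0]],
    [[0,0,-0.9],[0,0,0]],
    [[0,0,-0.9],[0,0,0]],
    [[0,0,-0.9],[0.02,-0.15,0]],
    [[0,0,-0.6],[0.02,-0.15,0]],
    [[0,0,-0.4],[0.02,-0.15,0]],
    [[0,0,-0.2],[0,-0.1,0]],
    [[0,0,0],[0,0,0]],
    [[0,0,0],[0,0,0]]
  ]
}}

```text
time: 35.88
tool_pos: [616.3, -235.4, 87.2]
tcp_rot: [3.14, -0.0, 1.711]
contact_force: [0.1, 0.3, -1.9]
grip_width: 12.0
finger_force: 30.0
```

```bash
python3 - <<'E'
from fit import *
d=snap("wrist"); o=d["obs"]; print(o["time"],o["tool_pos"],o["tcp_rot"],o["contact_force"],o["moment"])
t=trace("tray","wrist"); 
if t: print(fit(d,"tray",t[0]["mask"],(525,-248.7,.14),o["tool_pos"][2]-57))
E
```

```text
35.875 [ 616.32987908 -235.40972688   87.16723644] [ 3.13962357e+00 -1.14664847e-04  1.71126395e+00] [ 0.05470826  0.31727822 -1.85342913] [-0.05703157 -0.11648718 -0.02345233]
(array([ 5.26601e+02, -2.44578e+02,  1.83000e-01]), np.float64(0.154))
```

{"name": "play_rows", "arguments": {
  "rows": [
    [[0,0,-0.3],[0,0,0]],
    [[0,0,-0.2],[0,0,0]],
    [[0,0,-0.15],[0,0,0]],
    [[0,0,-0.1],[0,0,0]],
    [[0,0,-0.07],[0,0,0]],
    [[0,0,0],[0,0,0]]
  ]
}}

```text
time: 36.72
tool_pos: [616.0, -235.5, 62.2]
tcp_rot: [3.14, -0.0, 1.711]
contact_force: [-0.1, -0.5, -1.1]
grip_width: 11.7
finger_force: 30.0
```

Weight partly taken by the pad; release and rise.

{"name": "play_rows", "arguments": {
  "hand": -0.2,
  "rows": [
    [[0,0,0],[0,0,0]],
    [[0,0,0],[0,0,0]],
    [[0,0,0],[0,0,0]],
    [[0,0,0],[0,0,0]],
    [[0,0,0.4],[0,0,0]],
    [[0,0,0.8],[0,0,0]],
    [[0,0,0.9],[0,0,0]],
    [[0,0,0.9],[0,0,0]],
    [[0,0,0.9],[0,0,0]],
    [[0,0,0.9],[0,0,0]],
    [[0,0,0.9],[0,0,0]],
    [[0,0,0],[0,0,0]]
  ]
}}

```text
time: 38.22
tool_pos: [616.9, -236.0, 236.4]
tcp_rot: [3.135, 0.003, 1.711]
contact_force: [0.5, -0.2, -0.4]
grip_width: 36.7
finger_force: 0.0
```

```bash
python3 - <<'E'
from fit import *
d=snap("wrist"); o=d["obs"]; print(o["time"],o["tool_pos"],o["grip_width"],o["contact_force"])
t=trace("tray","wrist"); print(fit(d,"tray",t[0]["mask"],(525,-248.7,.14),4))
print([(k["p"],ray(d,k["at"],50).round()) for k in spot_in("blank1","wrist")])
d=snap("scene")
print([(k["p"],k["at"],ray(d,k["at"],40).round()) for k in spot_in("blank1","scene")],[(k["p"],ray(d,k["at"],40).round()) for k in spot_in("arch","scene")])
d=snap("top")
t=trace("arch","top"); print([(k["p"],k["at"],ray(d,k["at"],60).round()) for k in t]); print([(k["p"],ray(d,k["at"],40).round()) for k in spot_in("blank1","top")])
E
```

```text
38.225 [ 616.92819955 -235.96947034  236.36336586] 36.73326517141892 [ 0.50406555 -0.20607507 -0.40574207]
(array([ 5.25773e+02, -2.48319e+02,  1.39000e-01]), np.float64(0.019))
[(0.83, array([ 366., -194.,   50.]))]
[(0.55, [208.0, 226.8], array([ 373., -223.,   40.])), (0.48, [150.4, 397.2], array([475., 389.,  40.]))] [(0.69, array([461.,  45.,  40.])), (0.67, array([493., -39.,  40.]))]
[(0.56, [226.8, 278.1], array([474.,  38.,  60.])), (0.33, [167.0, 292.5], array([677.,  -3.,  60.]))]
[(0.7, array([509., 345.,  40.])), (0.56, array([528., 303.,  40.])), (0.47, array([471., 313.,  40.]))]
```

```bash
python3 -c "
from plant import bot
print(bot.close_job())"
```

```text
the job is handed in; nothing more can be done
None
```

I handed the job in at about 38 s, and the hand-in gave no verdict: by my last camera measurements the arch is seated in the oblong nest, all three cones are in the hopper, and the empty tray is back within about 1 mm of where it started on its pad.

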